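# Power up the tablet mill and hold its flask pressed down

### The arm

A 7-joint arm with a two-finger parallel gripper is mounted at the origin on the work surface. World frame = base frame: x ahead of the robot, y to its left, z up, the work surface at z = 0. Lengths are in m, angles in rad, forces in N, time in s.
With the tool pointing down it reaches from about 0.425 to 0.825 m from the base axis. Payload 3.6 kg.
Tool frame: the origin (TCP) lies where the fingers leave the gripper's body, on its centre line; the fingertips stand 73 mm ahead of it and the grasp point (between the pads) lies 54 mm ahead of it; x points along the fingers, y is the direction in which the jaws open and shut, and the axes are right-handed (so a half turn about x gives the same grasp; the last joint's range is limited). The gripper opens to 85 mm and grips with 20 to 120 N. Pads are 22 mm wide; open, the fingers measure 114 mm over their backs; the gripper's body (76 mm by 85 mm) begins 54 mm behind the grasp point. The pads swing forward as they close: fully open they stand 13 mm farther back than shut.
Start: joints at [-0.026, 0.615, -0.013, 1.423, 0.008, 1.103, -0.04], TCP at [0.65, 0, 0.304] pointing down, gripper open.
Joint ranges: [-3.12, 3.12], [-0.3, 2.06], [-1.34, 1.32], [0.26, 2.42], [-1.36, 4.5], [0.01, 1.98], [-2.84, 2.84]. Speed limits (rad/s): [2.79, 2.79, 3.14, 3.14, 3.14, 3.14, 3.14].

### API

Orientations are given as a unit quaternion [x, y, z, w].
In Python, from station import arm, snapshot, camera_info, ticket gives the robot as it stands. Calls block until the motion is done:
- arm.movep(position, orientation): joint-space move of the TCP to a pose.
- arm.line_to(position, velocity=0.15, ori=None): straight line of the TCP; ori=None keeps the orientation; velocity is the mean speed in m/s.
- arm.move_j(angles): joint-space move.
- arm.move_gripper(opening, effort=None): opening from 0.0 (shut) to 1.0 (fully open); effort is the grip in N (None keeps the last); returns when the fingers have stopped.
- arm.pause(seconds).
- arm.ik(position, orientation): joint angles nearest the present ones, or None.
- snapshot(name): name is "scene" or "side" or "wrist"; returns the picture (400x640x3 uint8, blue, green, red); there is no depth.
- camera_info(name): a dict with "fx", "fy", "cx", "cy" (pixels), "R" (3x3) and "t" (3): a world point X has camera coordinates R X + t; the wrist camera has in their place "T_tool_cam" (4x4, takes a point from camera to tool coordinates, whose origin is the TCP and whose axes are the tool frame's). Camera axes: x right, y down, z forward; pixel columns grow to the right and rows downward; lengths in m; the calibration is good to about 2 mm. The wrist camera is an equidistant fisheye: a pixel r from the principal point sees the ray r / f radians off the axis. A picture is of the moment at which its call begins: read the wrist's pose just before it. camera_info takes no time and is no camera call.
A pose or a line that the arm cannot do raises arm.MotionError and nothing moves.
- ticket.finish_job(): hands the job in, once; it reports no verdict.
Readings, each from a call of its own:
- arm.read_time(): time.
- arm.read_joint_positions(): joint angles.
- arm.read_dq(): joint speeds.
- arm.read_effort(): joint torques, N m.
- arm.read_tool_pos(): TCP position.
- arm.read_eef_rot(): TCP orientation.
- arm.read_ft_force(): force on the tool from outside, world axes, zero at the start.
- arm.read_wrist_torque(): the same for the moment, N m.
- arm.read_opening(): opening from 0.0 (shut) to 1.0 (fully open).
Only numpy, scipy, OpenCV 4.12 (cv2) and the standard library are available. Lean on these libraries where they do the work, as an engineer would, in place of code of your own. Each camera call takes 0.05 s, during which the arm holds its last target.

### The job

Take the battery pack out of its charging dock and plug it fully home into the rectangular socket of the tablet mill. Then set the round grinding flask upright in the mill's sprung ring and press it right down against the spring, to the bottom of the ring's travel or nearly so, and finish while still holding it down there: the mill runs only as long as the flask is kept pressed. Leave the other things on the shelf where they are.

Things in the scene. Friction and masses are not known exactly. Their poses are not given: they have to be found in the camera images.
- mill: The tablet mill, fixed to the shelf: a low grey plastic housing, 120 mm (x) by 240 mm (y), its flat top 55 mm above the shelf, on a black foot 128 by 248 mm. Origin at the centre of its underside; +x points to its rear (vents), -x to its front (white fascia), z up. The pack socket lies at (0, +60) mm, the sprung ring at (0, -50) mm. It stands at a varying place and yaw.
- mill_socket (a point): Centre of the mouth of the mill's rectangular pack socket, level with the housing's top; axes as the mill's. The hole is 25 mm (x) by 33 mm (y) and 32 mm deep with a 2 mm chamfer. The pack's stem goes in straight down, either way round (half a turn makes no difference), until the shoulder of its head rests on the housing: the pack's origin is then 26 mm below this point.
- cradle (a point): Centre of the sprung steel ring, at mid-height of its wire; it moves with the ring. The ring is a circle of 8 mm thick wire, 44 mm clear inside and 60 mm outside; when free its centre is 18 mm above the housing's top, over a round drive well (66 mm wide, 32 mm deep) with a coil spring below. The round belly of the flask sits in it: with the flask seated upright its origin is about 8 mm below this point.
- mill_ring (a joint): How far the sprung ring is pressed down, in m: 0 free, 0.014 at its lower stop (the bottom of its travel). It moves straight down. The spring pushes back with 3 N at first and 12 N at the stop, and the ring rises again when let go; the flask's own weight does not press it down.
- pack: The battery pack, black plastic, about 160 g: a stem 22 mm (x) by 30 mm (y) and 26 mm long, below a wider head 34 mm (x) by 46 mm (y) and 36 mm tall with grip ribs on the faces across x. Origin at the centre of the stem's lower end, z up; the head's shoulder is 26 mm and its top 62 mm above the origin. It starts upright with its stem loosely in the charging dock and lifts straight out.
- charger: The charging dock, fixed to the shelf: a white plastic block 75 mm (x) by 95 mm (y) and 34 mm high (on a black rubber skirt 79 by 99 mm), origin at the centre of its underside. In its middle a hole 25 by 33 mm, 20 mm deep, in which the pack stands: the pack's origin is 14 mm above the shelf, the underside of its head 40 mm and its top 76 mm. The dock and the flask may stand on either side of the mill, left or right.
- flask: The round grinding flask, about 170 g, closed: amber glass ball 66 mm in diameter (centre 34 mm above the origin) on a black foot 36 mm in diameter, with a neck 28 mm wide and a white ribbed screw cap 38 mm in diameter from 70 to 98 mm above the origin. Origin at the centre of the foot's underside, z up. It starts standing on the shelf.
- tin: Bystander: round ribbed aluminium pill tin, 53 mm in diameter and 36 mm high, origin under its centre.
- egg_cup: Bystander: white ceramic egg cup, 50 mm in diameter and 61 mm high, origin under its centre.
- pill_bottle: Bystander: straight-sided amber pill bottle with a white cap, 42 mm in diameter and 80 mm high, origin under its centre; it is not the flask.
- remote: Bystander: black remote control lying flat, 44 mm (x) by 150 mm (y) by 18 mm, origin under its centre.
- glasses_case: Bystander: grey spectacle case, 165 mm (x) by 62 mm (y) by 40 mm, origin under its centre.
- monitor: Bystander: compact grey blood-pressure monitor with a sloping display, 105 mm (x) by 130 mm (y), about 70 mm high, origin under its centre.
- organiser: Bystander: blue seven-day pill organiser, 150 mm (x) by 38 mm (y) by 25 mm, lying in the upper of two clear acrylic trays at the back, origin under its centre.
There are look-alikes about, which are no part of the job. Leave any green look-alike of the flask alone. What is shaped like the pack but red is not meant.

How it is judged:
By the outcome, as a careful person would: the job done as asked, in the order asked, and still so for the second after the job is handed in, while the arm keeps its last pose, push and grip.
It also fails if it takes over 70 s, if anything falls off the work surface, if the arm or the gripper's body presses on something with over 40 N, if the wrist force passes 120 N, or if a joint passes its speed limit or range.

## Working session

There is one attempt and no reset: what is moved stays moved. The work goes in short steps, each a Python script; the robot and the scene stay as the last script left them, time stands still between calls to the robot, and variables do not carry over. Pictures are saved under pics/ and viewed, and the job is handed in when it is done.

```bash
ls; mkdir -p pics
python3 - <<'E'
from station import arm, snapshot, camera_info
import cv2
for n in ["scene","side","wrist"]:
    cv2.imwrite(f"pics/{n}0.png",snapshot(n)); print(n,camera_info(n))
print(arm.read_time(),arm.read_tool_pos(),arm.read_eef_rot(),arm.read_opening(), arm.read_ft_force())
E
```

```text
pics
scene {'fx': 487.74131441078447, 'fy': 487.74131441078447, 'cx': 308.47133050423855, 'cy': 201.10179404668654, 'R': array([[-0.60475179,  0.79632276,  0.01205546],
       [ 0.59718116,  0.46342875, -0.65468195],
       [-0.52692499, -0.38872078, -0.75580831]]), 't': array([ 0.29317745, -0.30621758,  1.94183155])}
side {'fx': 421.42768961984615, 'fy': 421.42768961984615, 'cx': 314.7298144177178, 'cy': 195.04141477037933, 'R': array([[ 0.77355942, -0.63352706, -0.01578861],
       [-0.35546343, -0.41313857, -0.83842846],
       [ 0.52464423,  0.65418651, -0.54478293]]), 't': array([-0.40693857,  0.28217905,  1.14336039])}
wrist {'fx': 309.70691628693146, 'fy': 309.70691628693146, 'cx': 321.4640388858757, 'cy': 196.4462347662225, 'T_tool_cam': array([[-1.45870833e-04, -2.90482763e-01,  9.56880214e-01,
        -6.95346085e-02],
       [ 9.99999986e-01, -1.19001836e-04,  1.16318477e-04,
         4.24841868e-04],
       [ 8.00819894e-05,  9.56880217e-01,  2.90482776e-01,
        -7.46462053e-02],
       [ 0.00000000e+00,  0.00000000e+00,  0.00000000e+00,
         1.00000000e+00]])}
0.15 [6.49554293e-01 2.18836197e-05 3.03015335e-01] [ 0.49949078  0.50050663 -0.50049107  0.49951052] 1.0019260047552223 [ 0.2559211  -0.02131772  0.38330425]
```

View pics/scene0.png

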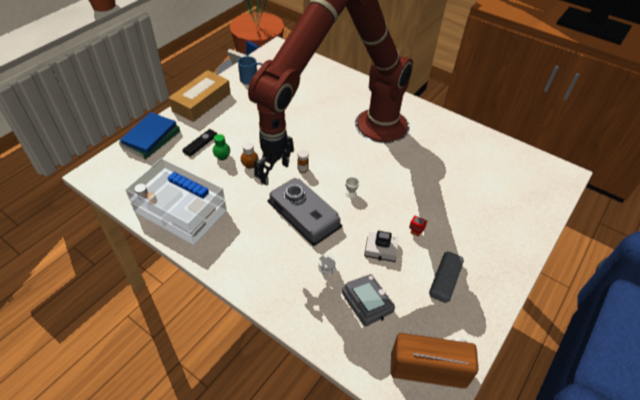

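View pics/side0.png

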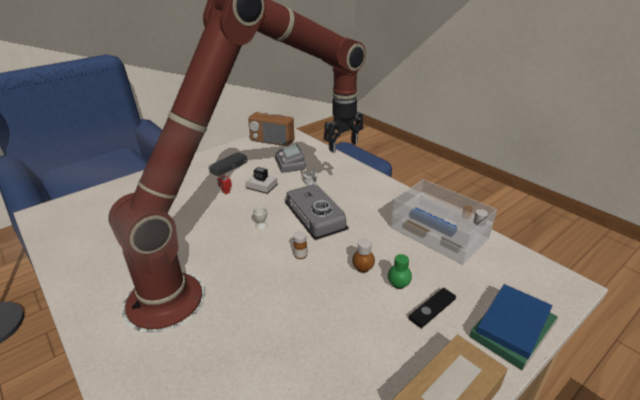

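View pics/wrist0.png

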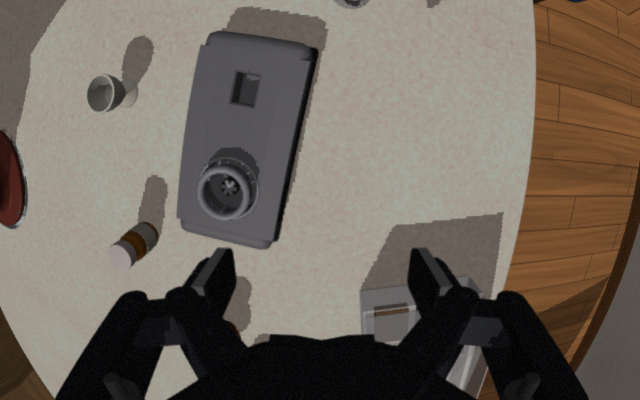

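Candidates seen: the pack is black in a white dock at scene (383,238), side (260,174). The red look-alike is at scene (418,226), side (226,184). The flask is the amber ball at scene (249,156), side (364,257). The green look-alike is at scene (221,148), side (400,272), and the amber pill bottle at scene (303,160), side (300,246). I'll write the helpers and take rough positions.

```bash
cat > h.py <<'E'
import numpy as np, cv2
from station import arm, snapshot, camera_info, ticket
from scipy.spatial.transform import Rotation as Rn
def ray(name,uv,pose=None):
    c=camera_info(name); u,v=uv
    x=(u-c['cx'])/c['fx']; y=(v-c['cy'])/c['fy']
    if name!='wrist':
        R=np.array(c['R']);t=np.array(c['t'])
        return -R.T@t, R.T@(np.array([x,y,1])/np.linalg.norm([x,y,1]))
    r=np.hypot(x,y); d=np.array([x/r*np.sin(r),y/r*np.sin(r),np.cos(r)]) if r>1e-9 else np.array([0,0,1.])
    T=np.array(c['T_tool_cam']); p,q=pose; Rt=Rn.from_quat(q).as_matrix()
    return np.array(p)+Rt@T[:3,3], Rt@T[:3,:3]@d
def atz(name,uv,z,pose=None):
    o,d=ray(name,uv,pose); return o+d*(z-o[2])/d[2]
def tri(*obs):
    A=np.zeros((3,3));b=np.zeros(3);L=[]
    for o in obs:
        c,d=ray(*o); P=np.eye(3)-np.outer(d,d);A+=P;b+=P@c;L.append((c,P))
    X=np.linalg.solve(A,b); return X,[float(np.linalg.norm(P@(X-c))) for c,P in L]
def proj(name,X,pose=None):
    c=camera_info(name)
    if name!='wrist': p=np.array(c['R'])@X+c['t']; return c['fx']*p[0]/p[2]+c['cx'],c['fy']*p[1]/p[2]+c['cy']
    T=np.array(c['T_tool_cam']);Rt=Rn.from_quat(pose[1]).as_matrix()
    p=T[:3,:3].T@(Rt.T@(np.array(X)-pose[0])-T[:3,3]); th=np.arccos(p[2]/np.linalg.norm(p)); n=np.hypot(p[0],p[1])
    return c['fx']*th*p[0]/n+c['cx'],c['fy']*th*p[1]/n+c['cy']
def wpose(): return np.array(arm.read_tool_pos()),np.array(arm.read_eef_rot())
def quat(a):  # tool x down, tool y (jaw dir) at world angle a
    x=np.array([0,0,-1.]);y=np.array([np.cos(a),np.sin(a),0]);return Rn.from_matrix(np.stack([x,y,np.cross(x,y)],1)).as_quat()
def crop(name,img,c,w,out,s):
    x,y=int(c[0]),int(c[1]); a=img[max(0,y-w):y+w,max(0,x-w):x+w]
    cv2.imwrite('pics/'+out,cv2.resize(a,None,fx=s,fy=s,interpolation=cv2.INTER_CUBIC))
E
python3 - <<'E'
from h import *
print(Rn.from_quat(arm.read_eef_rot()).as_matrix().round(2))
for n,a,b in [('pack',(383,238),(260,174)),('flask',(249,156),(364,257)),('green',(221,148),(400,272)),('pill',(303,160),(300,246)),('red',(418,226),(226,184)),('tin/tripod',(327,264),(309,178)),('mon',(368,298),(291,157)),('cup',(352,186),(260,217))]:
    print(n,tri(('scene',a),('side',b)))
print('ring',tri(('scene',(294,190)),('side',(321,208))))
p=wpose()
for c,z in [((245,88),.055),((228,188),.073)]: print(atz('wrist',c,z,p))
a=cv2.imread('pics/scene0.png'); crop('scene',a,(383,235),50,'c1.png',6); crop('scene',a,(250,155),50,'c2.png',6)
E
```

```text
[[-0.  1.  0.]
 [-0.  0. -1.]
 [-1. -0.  0.]]
pack (array([0.51923089, 0.31502969, 0.05563213]), [0.000981747200416452, 0.0009817472004167288])
flask (array([ 0.49413937, -0.26206555,  0.04458474]), [0.00046693146476758614, 0.0004669314647674963])
green (array([ 0.52541172, -0.36975178,  0.04494163]), [0.00018181319316248445, 0.00018181319316233776])
pill (array([ 0.38756742, -0.09972166,  0.03979955]), [0.0005591198877064378, 0.0005591198877066779])
red (array([0.39848468, 0.37108605, 0.03510737]), [0.00261098550699076, 0.0026109855069908912])
tin/tripod (array([0.68056995, 0.22101581, 0.01770077]), [0.0014777489678257385, 0.001477748967825895])
mon (array([0.71343792, 0.38516415, 0.03314005]), [0.0009817715637848706, 0.000981771563784831])
cup (array([0.38093878, 0.10794324, 0.03521598]), [8.326918592483352e-05, 8.326918592481483e-05])
ring (array([ 0.53910352, -0.01911343,  0.06680563]), [0.0006570153715545587, 0.0006570153715547136])
[0.57103864 0.09456288 0.055     ]
[ 0.55285099 -0.0071849   0.073     ]
```

Run:
```python
import cv2,numpy as np
cv2.imwrite('pics/c12.png',np.hstack([cv2.resize(cv2.imread(f'pics/c{i}.png'),(400,400)) for i in (1,2)]))
```

```text
(no output)
```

View pics/c12.png

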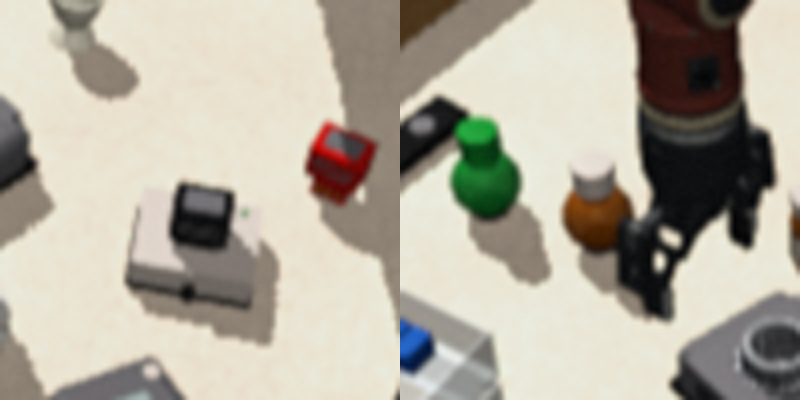

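The crop confirms the choice: black pack in the white dock, and the amber flask with a white cap (green one left of it). Next a close look from above the dock.

Run:
```python
from h import *
t=arm.read_time()
arm.movep([0.515,0.305,0.26],quat(0.0)); print(arm.read_time()-t)
p=wpose(); im=snapshot('wrist'); np.savez('w1.npz',p=p[0],q=p[1],im=im); cv2.imwrite('pics/w1.png',im); print(p)
```

```text
1.2750000000000001
(array([0.51646863, 0.30304728, 0.26022656]), array([ 0.50088026,  0.49847172, -0.50075776,  0.49988656]))
```

View pics/w1.png

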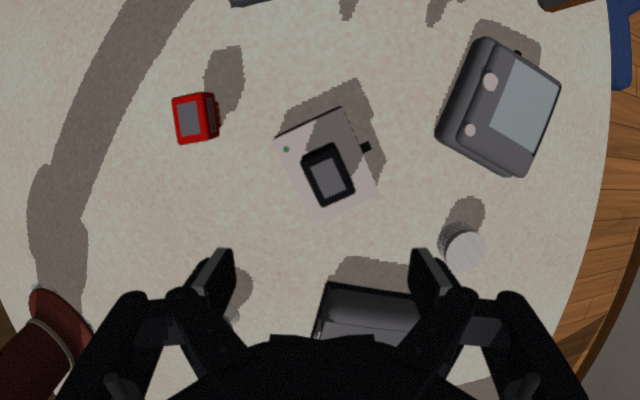

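Run:
```python
from h import *
im=cv2.imread('pics/w1.png'); cv2.imwrite('pics/w1c.png',cv2.resize(im[100:225,260:390],None,fx=4.6,fy=4.6,interpolation=cv2.INTER_CUBIC))
im=cv2.imread('pics/wrist0.png'); cv2.imwrite('pics/w0c.png',cv2.resize(im[20:260,165:335],None,fx=2.5,fy=2.5,interpolation=cv2.INTER_CUBIC))
```

```text
(no output)
```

View pics/w1c.png

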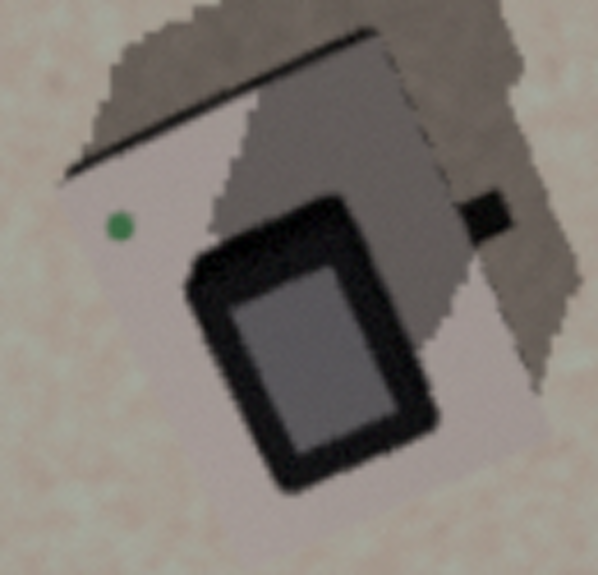

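View pics/w0c.png

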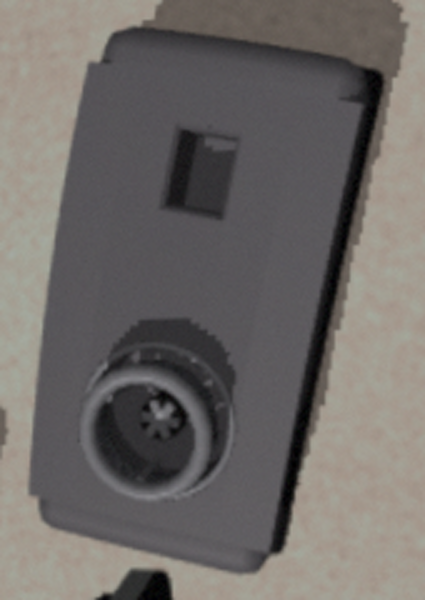

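Run:
```python
from h import *
d=np.load('w1.npz'); p=(d['p'],d['q'])
L=[atz('wrist',(a/4.6+260,b/4.6+100),.076,p)[:2] for a,b in [(230,308),(333,264),(398,410),(302,455)]]
L=np.array(L); print(L,L.mean(0),np.linalg.norm(L-np.roll(L,-1,0),axis=1))
v=L[2]-L[1]+L[3]-L[0]; print('long yaw',np.degrees(np.arctan2(v[1],v[0])))
D=np.array([atz('wrist',(a/4.6+260,b/4.6+100),.034,p)[:2] for a,b in [(62,183),(372,38),(548,430),(240,565)]]); print('dock',D.mean(0),np.linalg.norm(D-np.roll(D,-1,0),axis=1)); v=D[2]-D[1]+D[3]-D[0]; print(np.degrees(np.arctan2(v[1],v[0])))
p0=(np.array([.649554,0,.303015]),np.array([ 0.49949078,0.50050663,-0.50049107,0.49951052]))
f=lambda a,b,z:atz('wrist',(a/2.5+165,b/2.5+20),z,p0)[:2]
S=np.array([f(*q,.055) for q in [(178,125),(240,137),(223,219),(161,208)]]);print(S.mean(0),np.linalg.norm(S-np.roll(S,-1,0),axis=1))
v=S[2]-S[1]+S[3]-S[0]; print('sock yaw',np.degrees(np.arctan2(v[1],v[0])))
r=f(147,431,.073); print('ring',r, np.linalg.norm(r-S.mean(0)), np.degrees(np.arctan2(*(r-S.mean(0))[::-1])))
```

```text
[[0.50771016 0.32619774]
 [0.52636951 0.33424191]
 [0.53857322 0.30685627]
 [0.52078287 0.2981924 ]] [0.52335894 0.31637208] [0.02031944 0.02998172 0.01978786 0.03090623]
long yaw -65.47147886059412
dock [0.5224834  0.31728234] [0.07108598 0.09280566 0.07457109 0.09291415]
-65.88912933007114
[0.57101157 0.0936966 ] [0.02711319 0.0347283  0.02729575 0.03556652]
sock yaw -102.8340081863189
ring [ 0.54777448 -0.01193253] 0.1081548707114879 -102.4067374806164
```

Pack at (0.523, 0.317), long axis −65.7°, which agrees with the dock (0.522, 0.317, −65.9°). The socket–ring distance comes out at 108 mm (should be 110). Grasping now.

Run:
```python
from h import *
q=quat(np.radians(24.3)); x,y=.5231,.3167
arm.movep([x,y,.20],q); arm.line_to([x,y,.118],.1)
print(arm.read_tool_pos(),arm.read_ft_force())
p=wpose(); cv2.imwrite('pics/w2.png',snapshot('wrist'))
arm.move_gripper(0.0,60); print(arm.read_opening(),arm.read_ft_force(),arm.read_time())
arm.line_to([x,y,.20],.1); print(arm.read_opening(),arm.read_ft_force(),arm.read_tool_pos())
# view mill
arm.movep([.55,.04,.26],quat(np.radians(-12.5)))
p=wpose(); im=snapshot('wrist'); np.savez('w3.npz',p=p[0],q=p[1]); cv2.imwrite('pics/w3.png',im); print(p,arm.read_time())
```

```text
[0.52356228 0.31702469 0.11873149] [ 0.57060779 -0.10809551  0.22011736]
0.38768830200208004 [-1.28067774 -0.71388452  2.19854097] 3.4333
0.38580468035305265 [-0.64870497 -0.20029141 -1.94282864] [0.52266331 0.31636847 0.19918587]
(array([0.54987277, 0.04264293, 0.25958022]), array([ 0.55082822,  0.44446182, -0.55025818,  0.44301005])) 5.55
```

View pics/w3.png

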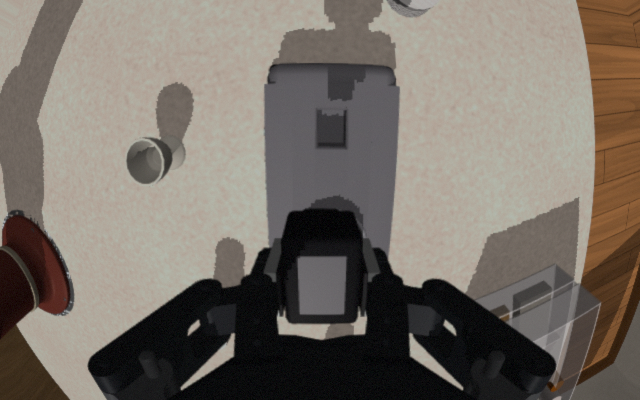

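View pics/w2.png

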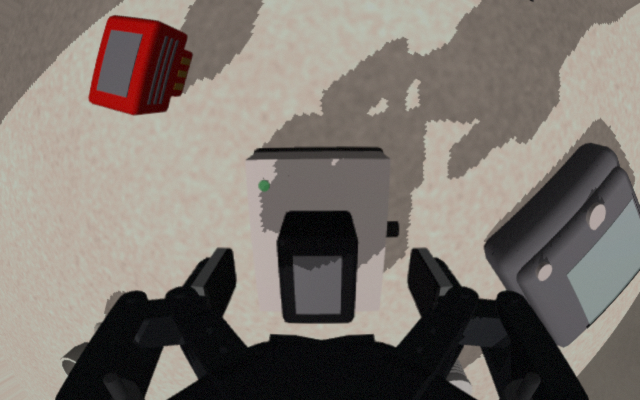

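Pack is held (opening 0.386 ≈ 33 mm, and the weight shows in the force reading). Now measuring the socket at wrist (331,128), plus the pack's label in hand at (323,285).

Run:
```python
from h import *
im=cv2.imread('pics/w3.png'); A=cv2.resize(im[95:165,295:365],None,fx=5.6,fy=5.6,interpolation=cv2.INTER_CUBIC)
B=cv2.resize(im[245:325,285:365],(392,392),interpolation=cv2.INTER_CUBIC)
cv2.imwrite('pics/w3c.png',cv2.convertScaleAbs(np.hstack([A,B]),alpha=1.8))
```

```text
(no output)
```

View pics/w3c.png

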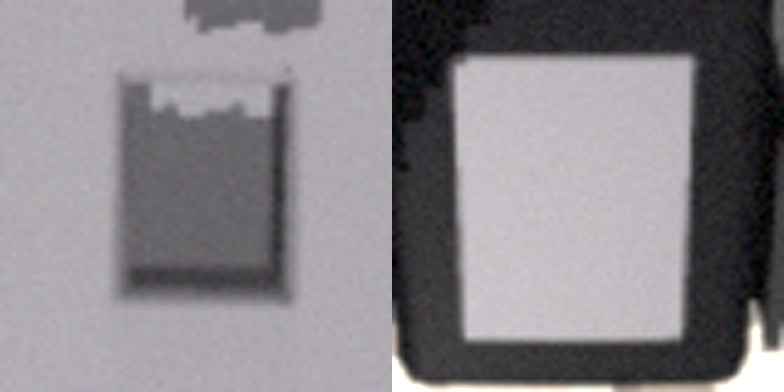

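Run:
```python
from h import *
d=np.load('w3.npz'); p=(d['p'],d['q'])
S=np.array([atz('wrist',(a/5.6+295,b/5.6+95),.055,p)[:2] for a,b in [(115,73),(294,73),(294,302),(115,302)]])
print('sock',S.mean(0),np.linalg.norm(S-np.roll(S,-1,0),axis=1)); v=S[1]-S[2]+S[0]-S[3]; print(np.degrees(np.arctan2(v[1],v[0])))
# mill sides
M=[atz('wrist',q,.055,p)[:2] for q in [(266,110),(266,150),(399,110),(396,150)]]; print(M)
Rt=Rn.from_quat(p[1]).as_matrix()
ztop=p[0][2]-.0427
L=np.array([atz('wrist',((a-392)/4.9+285,b/4.9+245),ztop,p) for a,b in [(452,58),(695,55),(683,341),(465,341)]])
T=(L-p[0])@Rt; print('label tool',T.round(4),T.mean(0), np.linalg.norm(L-np.roll(L,-1,0),axis=1))
print(L.mean(0),Rt.round(3))
```

```text
sock [0.57022077 0.09391524] [0.02797401 0.03654209 0.02852244 0.03646636]
78.00421303408909
[array([0.51731563, 0.12305275]), array([0.50870956, 0.08802178]), array([0.63293008, 0.09873183]), array([0.62375236, 0.06340605])]
label tool [[ 0.0427 -0.0096 -0.0148]
 [ 0.0427  0.0107 -0.0151]
 [ 0.0427  0.0107  0.0154]
 [ 0.0427 -0.0095  0.0154]] [0.04269905 0.00057234 0.00022623] [0.02028041 0.0305375  0.02020997 0.03024907]
[0.55035579 0.04239015 0.21688022] [[-0.001  0.977 -0.212]
 [ 0.002 -0.212 -0.977]
 [-1.    -0.001 -0.002]]
```

Run:
```python
from h import *
q=quat(np.radians(-12.3)); t=np.array([.5697,.0939]); 
arm.movep([*t,.19],q); arm.pause(.3)
e=wpose()[0][:2]-t; print('err',e)
c=t-e; arm.line_to([*c,.178],.05,ori=q); arm.pause(.2); e=wpose()[0][:2]-t; c=c-e; print('err',e, arm.read_ft_force())
for z in [.165,.16,.155,.15,.145,.14,.136,.134,.1325]:
    arm.line_to([*c,z],.04,ori=q); f=arm.read_ft_force(); p=arm.read_tool_pos(); print(z,np.round(p,4),np.round(f,1))
    if abs(f[2])>25 or np.hypot(f[0],f[1])>15: break
print(arm.read_time()); cv2.imwrite('pics/w4.png',snapshot('wrist'))
cv2.imwrite('pics/s4.png',cv2.resize(snapshot('scene')[150:270,230:390],None,fx=4,fy=4))
```

```text
err [ 0.00044246 -0.00082453]
err [-0.00030199  0.00083779] [ 0.50029154  0.3425137  -1.35026731]
0.165 [0.5694 0.0938 0.1646] [-0.   0.2 -2.2]
0.16 [0.5694 0.0939 0.1597] [ 0.  -0.  -1.1]
0.155 [0.5694 0.0939 0.1546] [-0.6 -0.9 -2.6]
0.15 [0.5693 0.0938 0.1496] [-0.7  0.3 -1.7]
0.145 [0.5694 0.0938 0.1446] [-0.1  0.5 -1.8]
0.14 [0.5693 0.0938 0.1397] [ 0.2 -0.5 -1.9]
0.136 [0.5694 0.0939 0.1357] [-0.9 -0.6 -2. ]
0.134 [0.5695 0.0939 0.1339] [-0.3 -0.2 -0.9]
0.1325 [0.5697 0.0939 0.1334] [-1.5 -1.   5.2]
9.4917
```

View pics/w4.png

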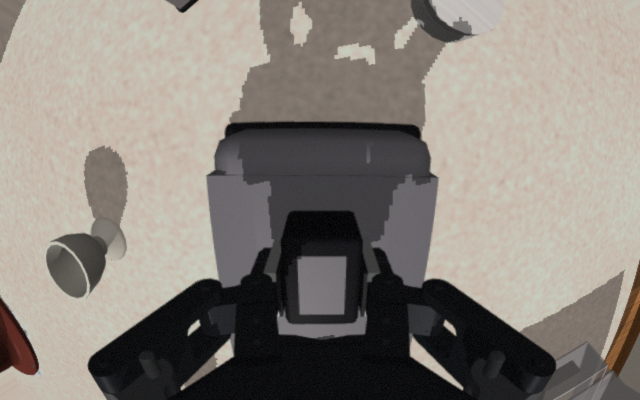

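Run:
```python
from h import *
q=quat(np.radians(-12.3)); c=arm.read_tool_pos()
arm.line_to([c[0],c[1],.1305],.03,ori=q); print(arm.read_tool_pos()[2],arm.read_ft_force())
arm.move_gripper(1.0); arm.line_to([c[0],c[1],.24],.15,ori=q); 
arm.movep([.547,-.015,.27],q);arm.pause(.2)
p=wpose(); im=snapshot('wrist'); np.savez('w5.npz',p=p[0],q=p[1]); cv2.imwrite('pics/w5.png',im); print(p)
q=quat(0)
arm.movep([.494,-.262,.30],q);arm.pause(.2)
p=wpose(); im=snapshot('wrist'); np.savez('w6.npz',p=p[0],q=p[1]); cv2.imwrite('pics/w6.png',im); print(p,arm.read_time(),arm.read_ft_force())
```

```text
0.13328187516491954 [-5.57145901 -0.308366   17.5465982 ]
(array([ 0.5469753 , -0.01328075,  0.26922422]), array([-0.5498541 , -0.44493295,  0.55019608, -0.44382363]))
(array([ 0.49490871, -0.25996989,  0.29981467]), array([ 0.4993509 ,  0.50115685, -0.4988475 ,  0.50064125])) 13.3167 [-0.10506963 -0.18327274 -0.25392005]
```

View pics/w5.png

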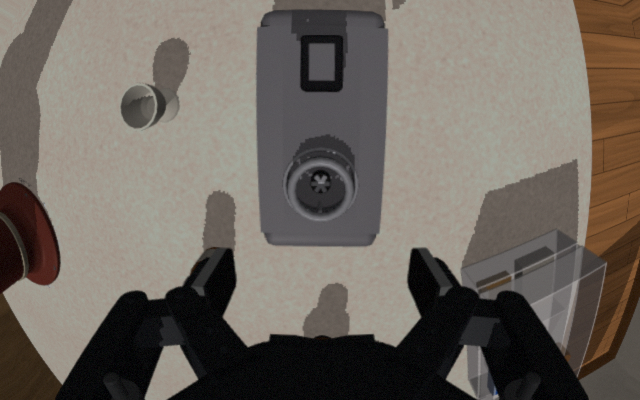

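View pics/w6.png

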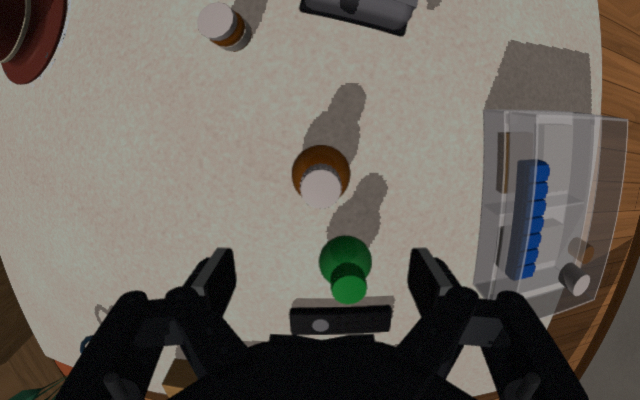

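Pack is seated flush: wrist (322,60), and the contact height was 0.1334 m against 0.1337 m predicted. The amber flask's cap is at (321,189). Refining the cap and ring now.

Run:
```python
from h import *
im=cv2.imread('pics/w6.png'); d=np.load('w6.npz'); p=(d['p'],d['q'])
r=im[155:215,285:360].astype(int)
m=((r.min(2)>120)&(r[...,2]-r[...,0]<25)).astype(np.uint8)
n,l,s,c=cv2.connectedComponentsWithStats(m); print(s,c+[285,155])
A=cv2.resize(im[140:215,285:360],(400,400),interpolation=cv2.INTER_CUBIC)
im=cv2.imread('pics/w5.png');B=cv2.resize(im[145:225,280:360],(400,400),interpolation=cv2.INTER_CUBIC)
cv2.imwrite('pics/w56.png',cv2.convertScaleAbs(np.hstack([A,B]),alpha=1.5))
```

```text
[[   2    0   73   60 1911]
 [   0    0   75   60 2589]] [[327.91941392 176.58346415]
 [317.63074546 190.34337582]]
```

View pics/w56.png

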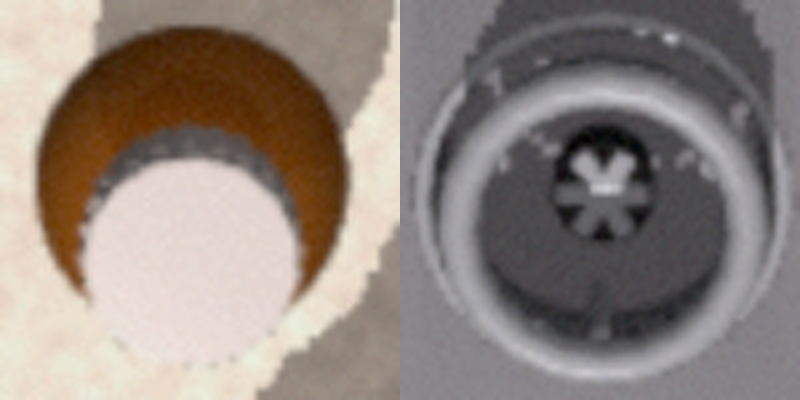

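Run:
```python
from h import *
d=np.load('w6.npz'); p=(d['p'],d['q']); print('cap',atz('wrist',(321,189.1),.098,p), atz('wrist',(301+.6-1.2,189),.098,p)[:2]-atz('wrist',(341.6,189),.098,p)[:2])
print('ball',tri(('scene',(249,157)),('side',(363.5,259)))[0])
d=np.load('w5.npz'); p=(d['p'],d['q']); print('ring',atz('wrist',(320.7,189.7),.073,p),'inner',atz('wrist',(320.6,188.2),.073,p))
L=np.array([atz('wrist',u,.091,p) for u in [(308,43),(337,43),(335,81),(308,81)]]); print('pack',L.mean(0))
```

```text
cap [ 0.49494562 -0.26051311  0.098     ] [-0.03751234 -0.00012967]
ball [ 0.49285727 -0.26285339  0.03824025]
ring [ 0.54654278 -0.01281071  0.073     ] inner [ 0.546748   -0.01143728  0.073     ]
pack [0.57062932 0.09386774 0.091     ]
```

Run:
```python
from h import *
q=quat(0); t=np.array([.4950,-.2607])
arm.movep([*t,.20],q); arm.pause(.2); e=wpose()[0][:2]-t; print(e)
c=t-e; arm.line_to([*c,.139],.08,ori=q); print(arm.read_tool_pos(),arm.read_ft_force())
arm.move_gripper(0.0,80); p=wpose(); print(arm.read_opening(),p[0],arm.read_ft_force())
cv2.imwrite('pics/w7.png',snapshot('wrist'))
arm.line_to([*c,.26],.15,ori=q); print(arm.read_opening(),arm.read_ft_force(),arm.read_time())
arm.movep([.5467,-.0131,.26],q); arm.pause(.3); p=wpose(); print(p[0],Rn.from_quat(p[1]).as_matrix().round(3))
cv2.imwrite('pics/w8.png',snapshot('wrist'));cv2.imwrite('pics/s8.png',np.vstack([cv2.resize(snapshot('scene')[100:250,220:370],(500,500)),])); cv2.imwrite('pics/d8.png',cv2.resize(snapshot('side')[90:240,240:390],(500,500)))
```

```text
[ 0.00129289 -0.0006296 ]
[ 0.49403873 -0.26024082  0.13937514] [-0.30832509 -0.36189923  0.27156692]
0.42346305832925446 [ 0.4942044  -0.26035176  0.13967508] [0.38131439 0.68031385 5.08946607]
0.4240248203711783 [ 0.17121619 -0.8578733  -1.86662641] 16.4333
[ 0.5466745  -0.01452457  0.26001695] [[ 0.     1.    -0.002]
 [-0.    -0.002 -1.   ]
 [-1.     0.     0.   ]]
```

View pics/w8.png

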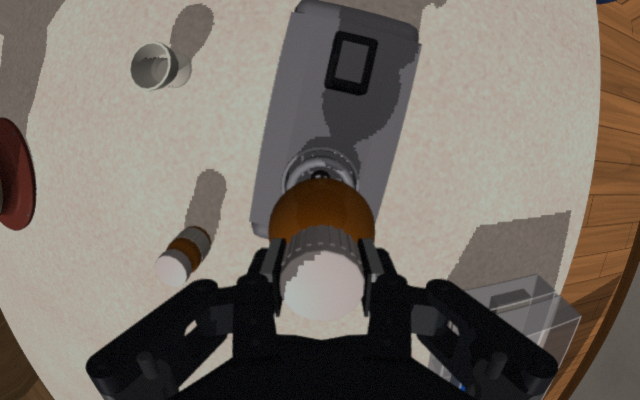

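View pics/d8.png

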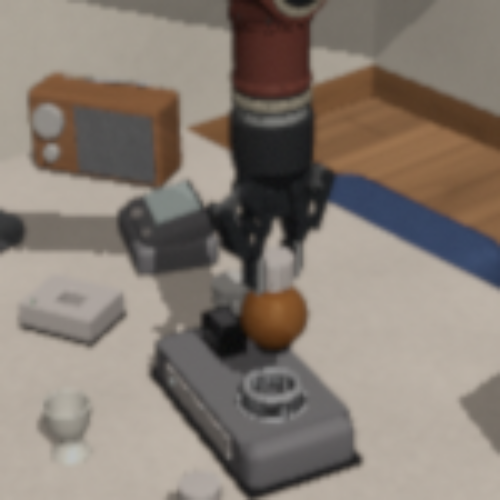

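View pics/s8.png

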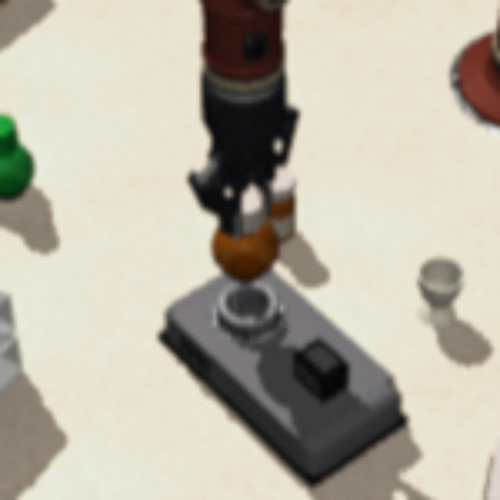

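Run:
```python
from h import *
q=quat(0); t=np.array([.5466,-.0130]); c=t-(wpose()[0][:2]-[.5467,-.0131])
arm.line_to([*c,.215],.08,ori=q); arm.pause(.2); e=wpose()[0][:2]-t; c=c-e; print(e,arm.read_ft_force())
for z in [.209,.206,.204,.202,.200,.197,.194,.192,.190,.188]:
    arm.line_to([*c,z],.03,ori=q); f=arm.read_ft_force(); print(z,np.round(arm.read_tool_pos(),4),np.round(f,1),round(arm.read_opening(),3))
    if f[2]>22 or np.hypot(f[0],f[1])>12: break
cv2.imwrite('pics/w9.png',snapshot('wrist'));print(arm.read_time())
cv2.imwrite('pics/s9.png',cv2.resize(snapshot('scene')[100:250,220:370],(500,500))); cv2.imwrite('pics/d9.png',cv2.resize(snapshot('side')[90:240,240:390],(500,500)))
```

```text
[0.00035087 0.00044366] [ 0.40700872 -0.1842554  -2.630893  ]
0.209 [ 0.546  -0.013   0.2087] [-0.  -0.7 -1.9] 0.423
0.206 [ 0.5463 -0.0128  0.2061] [0.1 0.9 0.3] 0.425
0.204 [ 0.5462 -0.0128  0.2042] [-1.7 -0.2  3.5] 0.419
0.202 [ 0.5462 -0.0128  0.2021] [-1.4 -0.5  3.4] 0.424
0.2 [ 0.5463 -0.0128  0.2001] [-2.4  0.5  5.2] 0.422
0.197 [ 0.5463 -0.0128  0.1973] [-2.   0.7  6.9] 0.422
0.194 [ 0.5462 -0.0128  0.1946] [-3.3  0.9  8.5] 0.43
0.192 [ 0.5463 -0.0127  0.1928] [-3.4  0.9  9.8] 0.425
0.19 [ 0.5462 -0.0127  0.1916] [-4.   2.3 13.3] 0.423
0.188 [ 0.5462 -0.0126  0.1913] [-7.4  1.9 23.3] 0.424
21.4417
```

View pics/w9.png

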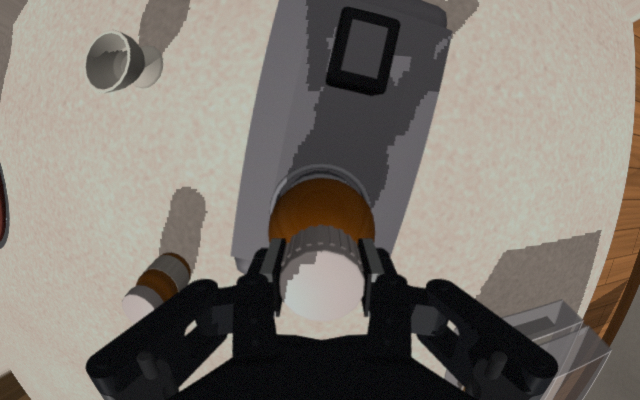

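View pics/d9.png

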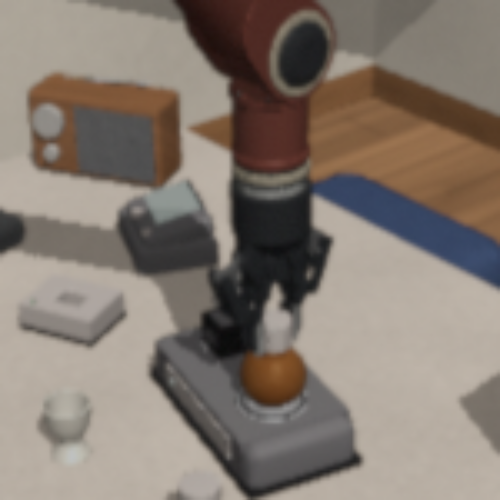

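The ring follows the spring line and then stiffens sharply at 0.1914 m, 14 mm below first contact, so it is on its stop. I'll check it holds, then hand in.

Run:
```python
from h import *
arm.pause(0.7); print(arm.read_tool_pos(),arm.read_ft_force(),arm.read_opening(),arm.read_time())
f=arm.read_ft_force()
if 12<f[2]<35: print(ticket.finish_job())
```

```text
[ 0.54619393 -0.01252895  0.19127689] [-7.65524543  2.04143819 23.47161123] 0.42370141818366674 22.2417
the job is handed in; nothing more can be done
None
```

The job is handed in at 22.2 s on the robot's clock: the black pack is in the mill's socket, and the arm is still holding the flask down in the sprung ring.

- **Pack:** it came out of the dock cleanly and went straight into the socket with almost no side force. It stopped at a tool height of 0.1334 m against 0.1337 m predicted, and did not move further under 17 N. The pictures show it flush on the housing.
- **Flask:** I gripped the amber flask by its cap and set it upright in the ring. The spring force then rose evenly, and the ring stopped hard after about 14 mm, which is its full travel.
- **Last check:** after 0.7 s of holding, the tool height was steady at 0.1913 m, with 23 N pushing back and no change in grip opening. A sideways force of about 8 N remained. The ring joint cannot be read directly, so its position comes from height and force.
- **Other objects:** I avoided the look-alikes and bystanders, and nothing in the pictures I viewed looked moved. I did not check each one at the end.

My measurements agreed to about 2 mm (the socket-to-ring distance came out at 108 mm against 110 mm), except a first rough fix of the ring, which was up to 14 mm out and was not used. No check failed.

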